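# Close the capsules in the sprung hand press

## Robot

A 6-joint arm with a two-finger parallel gripper is mounted at the origin on the work surface. World frame = base frame: x ahead of the robot, y to its left, z up, the work surface at z = 0. Lengths are in mm, angles in rad, forces in N, time in s.
With the tool pointing down it reaches from about 350 to 975 mm from the base axis. Payload 4.9 kg.
Tool frame: the origin (TCP) lies at the very end of the fingers, on their centre line; the grasp point (between the pads) lies 19 mm behind it (manip.grasp_offset is the distance from the TCP to the grasp point, in mm); z points along the fingers, y is the direction in which the jaws open and shut (so a half turn about z gives the same grasp; the last joint's range is limited). The gripper opens to 85 mm and grips with 20 to 120 N. Pads are 22 mm wide; open, the fingers measure 114 mm over their backs; the gripper's body (76 mm by 85 mm) begins 54 mm behind the grasp point. The pads swing forward as they close: fully open they stand 13 mm farther back than shut.
Start: joints at [-1.268, 0.053, 1.613, -0, 1.476, -0.119], TCP at [255.87, -570.204, 231.304] pointing down, gripper open.
Joint ranges: [-3.01, 3.01], [-1.01, 2.22], [0.06, 2.58], [-1.02, 4.17], [0.09, 2.62], [-3.14, 3.14]. Speed limits (rad/s): [2.57, 2.57, 3.14, 3.14, 3.14, 3.14].

## Interface

Orientations are given as a rotation vector (axis times angle).
In Python, from workcell import monitor, imaging, close_job, manip gives the robot as it stands.
- The arm moves only by the tool move_arm, never from a script. Its argument "series" is a list that holds one entry, the list of rows, each a list of 7 numbers: the shift along the tool's x, y, z in m, then the turn, a rotation vector about the tool's x, y, z in rad, then the finger opening in m, from 0 to 0.0854. A call has 1 to 12 rows; each row shifts and turns the pose as measured when the row begins, along the tool's axes as they then stand; what a row does not reach is not made up. A row lasts 1/12 s, in which the tool goes at most 41.7 mm and 7.16 degrees, less where a joint would pass 70% of its speed; a pose out of reach is approached as far as the arm can. A call with a gripper value outside its range is refused whole. The fingers move at their own pace and stop on an object; "grip_force" is the grip in N (left out, the last holds). Time passes only in rows, so rows that do not move let the fingers close. It gives the time, the measured TCP pose, the force and the opening at its end, in the units of the state.
- monitor.state(): the state, without advancing time (a new reading comes with each control period).
- imaging.snapshot(name): name is "scene" or "top"; returns a dict with "pixels" (420x560x3 uint8, red, green, blue), "range_z" (420x560 float32, mm along the optical axis (not along the pixel's ray), 0 where there is no reading), "vertical_fov" (degrees; the focal length in pixels is half the picture's height over the tangent of half this angle, whatever the lens; pixels are square), "cx", "cy" (the principal point, pixels), "position" and "attitude" of the camera in the world. Camera axes: x right, y down, z forward; pixel columns grow to the right and rows downward; lengths in mm; the calibration is good to about 2 mm. A picture is of the moment at which its call begins.
- close_job(): hands the job in, once; it reports no verdict.
The state is a dict: "time_s": time; "joint_pos": joint angles; "qd": joint speeds; "joint_torque": joint torques, N m; "ee_pos": TCP position; "ee_rot": TCP orientation; "force": force on the tool from outside, world axes, zero at the start; "wrist_torque": the same for the moment, N m; "grip_width": finger opening in mm.
Only numpy, scipy, OpenCV 4.12 (cv2) and the standard library are available. Lean on these libraries where they do the work, as an engineer would, in place of code of your own. Each camera call takes 0.05 s, during which the arm holds its last target.

## Task

Pick up the wide round-footed tamper that stands on the cork mat and press its flat foot squarely down on the middle of the capsule press's sprung upper plate until the plate bottoms out level; keep it down there for about a second. Then lift it off so that the plate springs back up, and stand the tamper upright in the middle of its cork mat again.

Things in the scene. Friction and masses are not known exactly. Their poses are not given: they have to be found in the camera images.
- tamper: Wide tamper standing upright on the cork mat: flat steel disc foot 76 mm across, 18 mm thick, a 27 mm neck, then a round wooden handle 36 mm across from 30 mm up to its flat top at 115 mm. Origin: centre of the foot's underside; z up along the handle. 0.25 to 0.45 kg. Not the slimmer tamper near the mat, whose foot is only 34 mm wide.
- mat: Round cork mat, 120 mm across, 8 mm thick, fixed to the table. Origin: centre of its underside, at table height. Its x axis points away from the robot (within 0.5 rad). The slim tamper (100 mm tall) stands 130 mm from its centre along +x, a low salve jar (45 mm tall) 125 mm along -x; its +y and -y sides are clear.
- cap_plate: Sprung upper plate of the capsule press: bare aluminium, 140 x 140 x 12 mm, 25 small dark holes, over a fixed white base. Origin: centre of its underside, 40 mm above the table when up (top at 52 mm); z up, x and y along its edges. Corner guide posts 60 mm out in x and y, tops 62 mm above the table. Rocks up to 0.22 rad (2.5 N m per rad) if pressed off-centre.
- plate_travel (a joint): How far the upper plate has been pressed down, in metres: 0 up, 0.014 bottomed out on its stop. It starts to move at about 5 N of downward force in all and bottoms out at about 12 N (the tamper's own weight counts); let go, it springs back up.
There are look-alikes about, which are no part of the job. There is more than one size of the mat; the job needs the smallest.

How it is judged (in metres and radians):
On the way:
1. the tamper, upright within 10 deg and within 25 mm of the plate's middle, holds the plate down 12 mm or more and level within 10 deg for 0.5 s, no finger on the plate (value of joint plate_travel above 0.012 m and angle between each of cap_plate, tamper's own z axis and vertical below 0.175 rad and horizontal distance between tamper and cap_plate below 0.025 m and contact force between tamper and cap_plate above 3 N and contact force between the fingers and cap_plate below 0.5 N), for 0.5 s.
At the end, for the whole second after the job is handed in: The tamper stands upright (within 10 degrees) and at rest on the cork mat, its centre within 30 mm of the mat's centre, and the press's upper plate is back up (within 3 mm) (horizontal distance between tamper and mat below 0.03 m and z of tamper in the frame of mat between 0.005 and 0.012 m and angle between tamper's own z axis and vertical below 0.175 rad and linear speed of tamper below 0.02 m/s and value of joint plate_travel below 0.003 m); the robot touches nothing.
It also fails if it takes over 46 s, if anything falls off the work surface, if the arm or the gripper's body presses on something with over 40 N, if the wrist force passes 120 N, or if a joint passes its speed limit or range.

## Working session

There is one attempt and no reset: what is moved stays moved. The work goes in short steps, Python scripts to look and compute and a tool call to move; the robot and the scene stay as the last step left them, time stands still between calls to the robot, and variables do not carry over. Pictures are saved under pics/ and viewed, and the job is handed in when it is done.

Besides the shell and the picture viewer there is one more tool, called after "Emit:" in YAML: its name, and indented under it one key for each argument. move_arm: Moves the arm, as the interface text tells. Its arguments: {"type":"object","properties":{"series":{"type":"array","items":{"type":"array","items":{"type":"array","items":{"type":"number"}}}},"grip_force":{"type":"number"}},"required":["series"]}

```bash
mkdir -p pics
cat > h.py <<'E'
import numpy as np, cv2
from scipy.spatial.transform import Rotation as R
from workcell import monitor, imaging, close_job, manip
def rot(a):
    a=np.array(a,float)
    return R.from_rotvec(a).as_matrix() if a.shape==(3,) else (a if a.shape==(3,3) else R.from_quat(a).as_matrix())
def pts(s):
    f=210/np.tan(np.radians(s["vertical_fov"])/2)
    v,u=np.mgrid[0:420,0:560]; z=s["range_z"]
    P=np.stack([(u-s["cx"])/f*z,(v-s["cy"])/f*z,z],-1)
    return P@rot(s["attitude"]).T+np.array(s["position"])
def ray(s,u,v,h):
    f=210/np.tan(np.radians(s["vertical_fov"])/2)
    d=rot(s["attitude"])@np.array([(u-s["cx"])/f,(v-s["cy"])/f,1]); p=np.array(s["position"])
    return p+d*(h-p[2])/d[2]
E
python3 - <<'E'
from h import *
for n in("scene","top"):
    s=imaging.snapshot(n); print(n,{k:s[k] for k in s if k not in("pixels","range_z")})
    np.save(n+".npy",s,allow_pickle=True)
    cv2.imwrite(f"pics/{n}0.png",s["pixels"][:,:,::-1])
print(monitor.state(),manip.grasp_offset)
E
```

```text
scene {'vertical_fov': 57.744198641770815, 'cx': 280.31420036683045, 'cy': 206.53867388619378, 'position': array([ 843.18286112, -382.63732156,  759.05530885]), 'attitude': array([-2.31783444, -1.10580484,  0.3286452 ])}
top {'vertical_fov': 47.05425859933311, 'cx': 276.26316585726903, 'cy': 210.2112656827264, 'position': array([ 384.09552543,  -72.48254114, 1012.85504159]), 'attitude': array([-2.22609022,  2.15857621, -0.09308242])}
{'time_s': 0.1, 'joint_pos': array([-1.26802129e+00,  5.33286030e-02,  1.61419593e+00,  2.36352724e-05,
        1.47599512e+00, -1.18980888e-01]), 'qd': array([-0.00223374, -0.00048046, -0.0024055 ,  0.00222135, -0.0018925 ,
        0.00068667]), 'joint_torque': array([ 1.07827407e-04, -3.94903851e+01, -3.71362782e+01, -1.03080063e-04,
        3.93295442e-03,  1.71600163e-05]), 'ee_pos': array([ 255.69557172, -569.66835701,  230.13910583]), 'ee_rot': array([-3.07012084e+00, -6.57187859e-01,  2.40826499e-04]), 'force': array([ 0.30876863,  0.49954857, -0.49165273]), 'wrist_torque': array([0.0505631 , 0.04589282, 0.01689261]), 'grip_width': 85.57124933436276} 18.700000000000003
```

View pics/scene0.png

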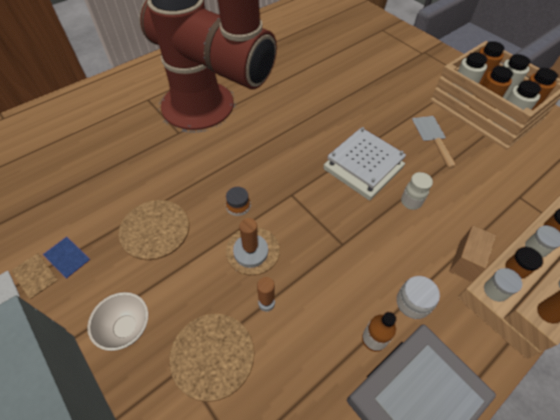

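View pics/top0.png

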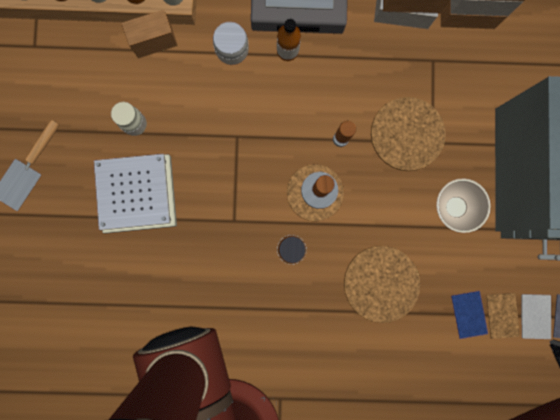

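Tamper candidates:
- Wide tamper: scene (250,240), top (321,188).
- Slim tamper: scene (265,293), top (344,133). Its foot is small, so it is the look-alike.

Mat candidates:
- Small mat under the wide tamper: top (315,193).
- Large mats: top (408,133) and (382,284).

The press plate is at top (133,192). I choose the wide tamper on the small mat, and will measure it and check it in a crop.

Run:
```python
from h import *
S={n:np.load(n+".npy",allow_pickle=True).item() for n in("scene","top")}
for n,(u0,v0,u1,v1) in {"scene":(205,190,305,330),"top":(270,110,370,230)}.items():
    s=S[n];P=pts(s);hsv=cv2.cvtColor(s["pixels"],cv2.COLOR_RGB2HSV)
    W=np.zeros((420,560),bool);W[v0:v1,u0:u1]=1
    # foot top: height 26 ; handle top: 123
    for nm,lo,hi in(("foot",22,30),("handletop",119,127),("slimtop",93,105),("matz",5,11)):
        m=W&(P[...,2]>lo)&(P[...,2]<hi)&(s["range_z"]>0)
        q=P[m]
        if len(q)>5:
            c,r=cv2.minEnclosingCircle(q[:,:2].astype(np.float32)); print(n,nm,len(q),q.mean(0).round(1),"circle",np.round(c,1),round(r,1))
# plate
for n,(u0,v0,u1,v1) in {"scene":(315,120,415,205),"top":(85,145,185,240)}.items():
    s=S[n];P=pts(s);W=np.zeros((420,560),bool);W[v0:v1,u0:u1]=1
    m=W&(P[...,2]>48)&(P[...,2]<56)
    q=P[m]; print(n,"plate",q.mean(0),cv2.minAreaRect(q[:,:2].astype(np.float32)))
    m=W&(P[...,2]>56)&(P[...,2]<70); print("posts",P[m].round(0)[:0], m.sum())
# handle body by scene
s=S["top"];im=s["pixels"][:,:,::-1]
a=cv2.resize(im[100:270,260:370],None,fx=3.5,fy=3.5)
im=S["scene"]["pixels"][:,:,::-1]; b=cv2.resize(im[180:350,200:310],None,fx=3.5,fy=3.5)
cv2.imwrite("pics/crop.png",np.hstack([a,b]))
```

```text
scene foot 599 [ 503.  -176.5   25.8] circle [ 495.8 -181.8] 134.5
scene handletop 223 [ 501.6 -174.5  122.4] circle [ 500.9 -174.2] 18.2
scene slimtop 291 [ 595.1 -211.5   99.3] circle [ 560.2 -204.7] 69.6
scene matz 1344 [ 527.3 -203.3    8.4] circle [ 484.9 -216. ] 160.1
top foot 648 [ 493.8 -170.    25.5] circle [ 498.8 -174. ] 37.9
top handletop 272 [ 498.3 -173.3  122.4] circle [ 498.7 -173.8] 17.6
top slimtop 233 [ 603.8 -214.3   99.2] circle [ 553.7 -194.6] 76.4
top matz 1340 [ 492.7 -160.2    7.7] circle [ 550.3 -173.4] 142.2
scene plate [486.99340248 201.54663082  51.93036967] ((523.8394165039062, 211.24798583984375), (225.7063446044922, 143.83717346191406), 8.099995613098145)
posts [] 99
top plate [479.88938392 204.16080935  51.59777866] ((480.51953125, 204.48333740234375), (140.279052734375, 141.15126037597656), 7.526630878448486)
posts [] 84
```

View pics/crop.png

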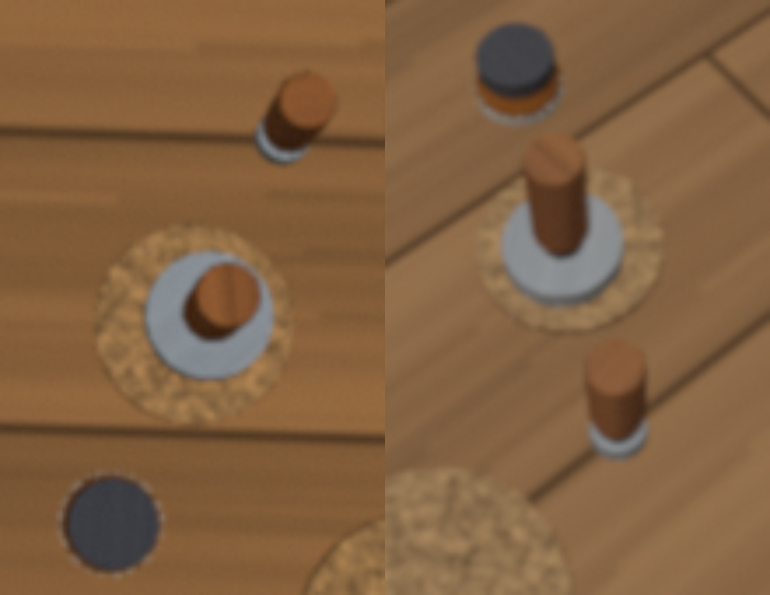

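Run:
```python
from h import *
S={n:np.load(n+".npy",allow_pickle=True).item() for n in("scene","top")}
T=np.array([499,-174])
for n in S:
    s=S[n];P=pts(s);D=np.linalg.norm(P[...,:2]-T,axis=-1)
    m=(D<85)&(P[...,2]>4.5)&(P[...,2]<12)
    q=P[m][:,:2].astype(np.float32);c,r=cv2.minEnclosingCircle(q)
    # outer edge by hull, LSQ circle
    h=cv2.convexHull(q)[:,0];A=np.c_[2*h,np.ones(len(h))];x=np.linalg.lstsq(A,(h**2).sum(1),rcond=None)[0]
    print(n,"mat",np.round(c,1),r,"lsq",x[:2],np.sqrt(x[2]+x[:2]@x[:2]))
    m=(np.linalg.norm(P[...,:2]-[610,-217],axis=-1)<30)&(P[...,2]>96)&(P[...,2]<104);print("slim",P[m].mean(0))
    m=(np.linalg.norm(P[...,:2]-[480,204],axis=-1)<105)&(P[...,2]>49)&(P[...,2]<55)
    if n=="scene": m[:, 405:]=0
    print("plate",cv2.minAreaRect(P[m][:,:2].astype(np.float32)),P[m].mean(0))
s=S["top"];P=pts(s);m=(np.linalg.norm(P[...,:2]-[383,-129],axis=-1)<40)&(P[...,2]>38)&(P[...,2]<50);print("jar",P[m].mean(0))
m=(P[...,2]>58)&(P[...,2]<70)&(np.linalg.norm(P[...,:2]-[480,204],axis=-1)<110);print("posts",P[m].mean(0) if m.any() else 0)
k,l=cv2.connectedComponents(m.astype(np.uint8))
for i in range(1,k): print(P[l==i].mean(0).round(1))
st=monitor.state();print(R.from_rotvec(st["ee_rot"]).as_matrix().round(3))
```

```text
scene mat [ 496.9 -166.3] 60.4095344543457 lsq [ 496.87090988 -165.99716816] 59.61908732540738
slim [ 613.14396342 -218.32192525   99.64727935]
plate ((482.1343994140625, 204.21266174316406), (140.65103149414062, 141.78140258789062), 7.287456035614014) [485.20267366 201.87945314  51.94221821]
top mat [ 498.1 -173.1] 79.67859649658203 lsq [ 501.75763451 -176.11881665] 71.2557098876574
slim [ 610.63002431 -217.4792934    99.39846441]
plate ((480.3463134765625, 204.43060302734375), (139.9947967529297, 140.8075714111328), 7.335824966430664) [479.85181902 203.90604888  51.70728185]
jar [ 374.3810175  -119.96970999   44.44666209]
posts [478.81120883 205.43576801  61.15246587]
[547.1 152.9  61.3]
[532.  271.6  61.3]
[428.5 137.3  61.3]
[412.6 256.1  60.8]
[[ 0.912  0.409 -0.001]
 [ 0.409 -0.912  0.002]
 [ 0.    -0.002 -1.   ]]
```

Emit:
move_arm:
  series:
    - [[0.032, -0.022, 0, 0, 0, 0, 0.085], [0.032, -0.022, 0, 0, 0, 0, 0.085], [0.032, -0.022, 0, 0, 0, 0, 0.085], [0.032, -0.022, 0, 0, 0, 0, 0.085], [0.032, -0.022, 0, 0, 0, 0, 0.085], [0.032, -0.022, 0, 0, 0, 0, 0.085], [0.032, -0.022, 0, 0, 0, 0, 0.085], [0.032, -0.022, 0, 0, 0, 0, 0.085], [0.032, -0.022, 0, 0, 0, 0, 0.085], [0.032, -0.022, 0, 0, 0, 0, 0.085], [0.032, -0.022, 0, 0, 0, 0, 0.085], [0.032, -0.022, 0, 0, 0, 0, 0.085]]

```text
time_s: 1.1
ee_pos: [502.3, -158.7, 223.5]
ee_rot: [-3.068, -0.632, 0.008]
force: [1.3, -0.8, -0.2]
grip_width: 84.9
```

Emit:
move_arm:
  series:
    - [[0, 0, 0, 0, 0, 0.12, 0.085], [0, 0, 0, 0, 0, 0.12, 0.085], [0, 0, 0, 0, 0, 0.12, 0.085], [0, 0, 0, 0, 0, 0.12, 0.085], [0, 0, 0, 0, 0, 0.12, 0.085], [0, 0, 0, 0, 0, 0.12, 0.085], [0, 0, 0, 0, 0, 0.12, 0.085], [0, 0, 0, 0, 0, 0, 0.085]]

```text
time_s: 1.77
ee_pos: [503.9, -147.0, 218.6]
ee_rot: [-3.05, 0.709, 0.025]
force: [0.2, -0.1, 0.4]
grip_width: 84.8
```

```bash
cat >> h.py <<'E'
def go(x,y,z,yaw=None):
    st=monitor.state();M=R.from_rotvec(st["ee_rot"]).as_matrix();p=np.array(st["ee_pos"])
    d=np.array([x,y,z])-p
    print("t",round(st["time_s"],2),"p",p.round(1),"tool x yaw",np.arctan2(M[1,0],M[0,0]).round(3),"zaxis",M[:,2].round(4),"F",st["force"].round(1),"w",st["grip_width"])
    print("world d",d.round(1),"tool d",(M.T@d).round(1))
    if yaw is not None:
        T=np.array([[np.cos(yaw),np.sin(yaw),0],[np.sin(yaw),-np.cos(yaw),0],[0,0,-1]])
        print("turn",R.from_matrix(M.T@T).as_rotvec().round(4))
E
python3 - <<'E'
from h import *
go(499,-174,69,-0.39)
s=np.load("top.npy",allow_pickle=True).item()
print(ray(s,315.4,192.4,8)); print(ray(s,318.8,190,26))
E
```

```text
t 1.77 p [ 503.9 -147.   218.6] tool x yaw -0.457 zaxis [-0.0131  0.0138 -0.9998] F [ 0.2 -0.1  0.4] w 84.83939472048701
world d [  -4.9  -27.  -149.6] tool d [ 10.1  27.3 149.3]
turn [-0.0072  0.0176 -0.0668]
[ 495.06828457 -166.95566114    8.        ]
[ 498.27236279 -172.15210863   26.        ]
```

Emit:
move_arm:
  series:
    - [[0.005, 0.014, 0.015, -0.003, 0.009, -0.033, 0.085], [0.005, 0.013, 0.015, -0.004, 0.009, -0.033, 0.085], [0, 0, 0, 0, 0, 0, 0.085], [0, 0, 0, 0, 0, 0, 0.085]]

```text
time_s: 2.1
ee_pos: [501.1, -175.5, 187.3]
ee_rot: [-3.086, 0.588, -0.001]
force: [1.2, -0.2, 0.2]
grip_width: 84.7
```

Run:
```python
from h import *
go(499,-173.8,69,-0.39)
```

```text
t 2.1 p [ 501.1 -175.5  187.3] tool x yaw -0.377 zaxis [ 9.e-04  3.e-04 -1.e+00] F [ 1.2 -0.2  0.2] w 84.66469134419782
world d [  -2.1    1.7 -118.3] tool d [ -2.6  -0.7 118.3]
turn [-0.0006 -0.0007  0.0133]
```

Emit:
move_arm:
  series:
    - [[-0.002, -0.001, 0.02, 0, 0, 0, 0.085], [0, 0, 0.02, 0, 0, 0, 0.085], [0, 0, 0.02, 0, 0, 0, 0.085], [0, 0, 0.02, 0, 0, 0, 0.085], [0, 0, 0.02, 0, 0, 0, 0.085], [0, 0, 0.015, 0, 0, 0, 0.085], [0, 0, 0, 0, 0, 0, 0.085], [0, 0, 0, 0, 0, 0, 0.085]]

```text
time_s: 2.77
ee_pos: [504.3, -171.6, 75.8]
ee_rot: [-3.087, 0.577, -0.014]
force: [-1.0, -0.2, 1.2]
grip_width: 85.0
```

Run:
```python
from h import *
go(499,-173.8,69,-0.39)
s=imaging.snapshot("scene");cv2.imwrite("pics/s1.png",cv2.resize(s["pixels"][150:330,180:380,::-1],None,fx=3,fy=3))
```

```text
t 2.77 p [ 504.3 -171.6   75.8] tool x yaw -0.369 zaxis [ 9.e-03 -7.e-04 -1.e+00] F [-1.  -0.2  1.2] w 84.959709504395
world d [-5.3 -2.2 -6.8] tool d [-4.2  4.   6.7]
turn [-0.0027 -0.0086  0.0208]
```

View pics/s1.png

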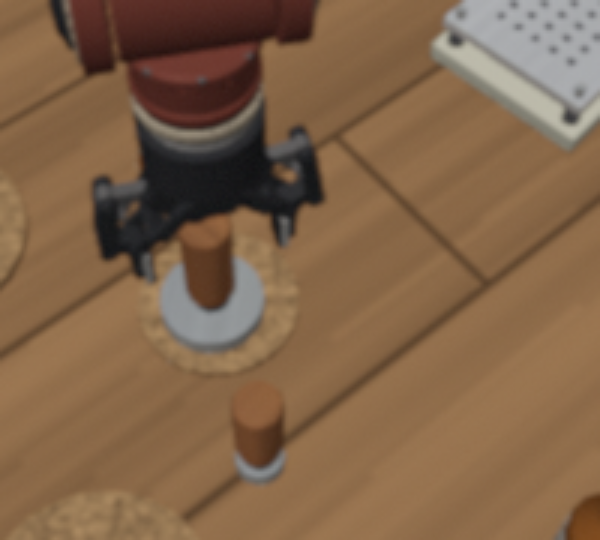

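The fingers straddle the wide tamper's handle on both sides, crop (210,260), and clear the slim tamper at (258,430). I'll make a small correction and then close the gripper.

Emit:
move_arm:
  series:
    - [[-0.004, 0.004, 0.006, -0.002, -0.008, 0, 0.085], [0, 0, 0, 0, 0, 0, 0.085], [0, 0, 0, 0, 0, 0, 0.085]]

```text
time_s: 3.07
ee_pos: [501.1, -174.7, 73.4]
ee_rot: [3.087, -0.575, 0.009]
force: [0.1, -0.9, 1.3]
grip_width: 85.1
```

Run:
```python
from h import *
go(499,-173.8,69,-0.39)
```

```text
t 3.07 p [ 501.1 -174.7   73.4] tool x yaw -0.368 zaxis [ 0.0055 -0.0022 -1.    ] F [ 0.1 -0.9  1.3] w 85.13042198025174
world d [-2.1  0.9 -4.4] tool d [-2.3 -0.1  4.4]
turn [ 0.     -0.0059  0.0219]
```

Emit:
move_arm:
  series:
    - [[-0.002, 0, 0.003, 0, -0.005, 0, 0.06], [0, 0, 0, 0, 0, 0, 0.04], [0, 0, 0, 0, 0, 0, 0.02], [0, 0, 0, 0, 0, 0, 0.02], [0, 0, 0, 0, 0, 0, 0.02], [0, 0, 0, 0, 0, 0, 0.02], [0, 0, 0, 0, 0, 0, 0.02], [0, 0, 0, 0, 0, 0, 0.02]]
  grip_force: 70

```text
time_s: 3.73
ee_pos: [500.6, -174.9, 72.8]
ee_rot: [3.087, -0.575, 0.008]
force: [-0.6, -0.5, -0.3]
grip_width: 34.7
```

Run:
```python
from h import *
go(499,-173.8,69,-0.39)
```

```text
t 3.73 p [ 500.6 -174.9   72.8] tool x yaw -0.369 zaxis [ 0.0047 -0.0023 -1.    ] F [-0.6 -0.5 -0.3] w 34.666135438373985
world d [-1.6  1.1 -3.8] tool d [-1.9 -0.4  3.8]
turn [ 0.0004 -0.0052  0.0215]
```

Emit:
move_arm:
  series:
    - [[0, 0, -0.01, 0, 0, 0, 0.02], [0, 0, -0.025, 0, 0, 0, 0.02], [0, 0, -0.03, 0, 0, 0, 0.02], [0, 0, -0.03, 0, 0, 0, 0.02], [0, 0, 0, 0, 0, 0, 0.02], [0, 0, 0, 0, 0, 0, 0.02]]

```text
time_s: 4.23
ee_pos: [495.2, -172.2, 166.5]
ee_rot: [-3.086, 0.575, 0.015]
force: [-0.1, 0.1, -5.0]
grip_width: 34.7
```

Run:
```python
from h import *
go(482,203.5,180,-0.37)
```

```text
t 4.23 p [ 495.2 -172.2  166.5] tool x yaw -0.368 zaxis [-0.0088  0.0045 -1.    ] F [-0.1  0.1 -5. ] w 34.67215510414097
world d [-13.2 375.7  13.5] tool d [-147.8 -345.7  -11.7]
turn [-0.001   0.0098  0.0016]
```

Emit:
move_arm:
  series:
    - [[-0.005, -0.012, 0, 0, 0.01, 0, 0.02], [-0.009, -0.022, -0.001, 0, 0, 0, 0.02], [-0.009, -0.022, -0.001, 0, 0, 0, 0.02], [-0.009, -0.022, -0.001, 0, 0, 0, 0.02], [-0.009, -0.022, -0.001, 0, 0, 0, 0.02], [-0.009, -0.022, -0.001, 0, 0, 0, 0.02], [-0.009, -0.022, -0.001, 0, 0, 0, 0.02], [-0.009, -0.022, -0.001, 0, 0, 0, 0.02], [-0.009, -0.022, -0.001, 0, 0, 0, 0.02], [-0.009, -0.022, -0.001, 0, 0, 0, 0.02], [-0.009, -0.022, -0.001, 0, 0, 0, 0.02], [-0.009, -0.022, -0.001, 0, 0, 0, 0.02]]

```text
time_s: 5.23
ee_pos: [473.2, 118.9, 154.4]
ee_rot: [-3.084, 0.587, 0.056]
force: [0.4, -0.2, -3.3]
grip_width: 34.9
```

Run:
```python
from h import *
go(482,203.5,180,-0.37)
```

```text
t 5.23 p [473.2 118.9 154.4] tool x yaw -0.376 zaxis [-0.0349  0.0084 -0.9994] F [ 0.4 -0.2 -3.3] w 34.91805963088442
world d [ 8.8 84.6 25.6] tool d [-23.7 -81.8 -25.2]
turn [ 0.0049  0.0355 -0.006 ]
```

Emit:
move_arm:
  series:
    - [[-0.004, -0.016, -0.006, 0.001, 0.012, 0, 0.02], [-0.004, -0.016, -0.006, 0.001, 0.012, 0, 0.02], [-0.004, -0.016, -0.006, 0.001, 0.012, 0, 0.02], [-0.005, -0.016, -0.006, 0.001, 0, 0, 0.02], [-0.005, -0.008, 0, 0, 0, 0, 0.02], [0, 0, 0, 0, 0, 0, 0.02], [0, 0, 0, 0, 0, 0, 0.02], [0, 0, 0, 0, 0, 0, 0.02]]

```text
time_s: 5.9
ee_pos: [464.9, 203.3, 161.3]
ee_rot: [3.079, -0.571, -0.041]
force: [-0.8, 0.3, -2.9]
grip_width: 34.6
```

Run:
```python
from h import *
go(482,203.5,130,-0.37)
T=monitor.state()["ee_pos"]
for n in("scene","top"):
    s=imaging.snapshot(n);np.save(n+"2.npy",s,allow_pickle=True);cv2.imwrite(f"pics/{n}2.png",s["pixels"][:,:,::-1])
```

```text
t 5.9 p [464.9 203.3 161.3] tool x yaw -0.367 zaxis [-0.0274 -0.0047 -0.9996] F [-0.8  0.3 -2.9] w 34.59202779387325
world d [ 17.1   0.2 -31.3] tool d [16.7 -6.8 30.8]
turn [0.0142 0.0238 0.0035]
```

View pics/scene2.png

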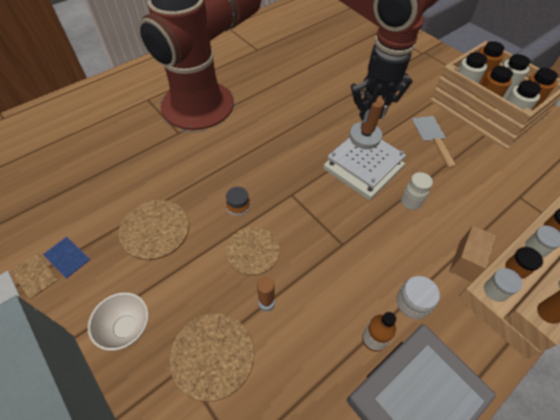

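View pics/top2.png

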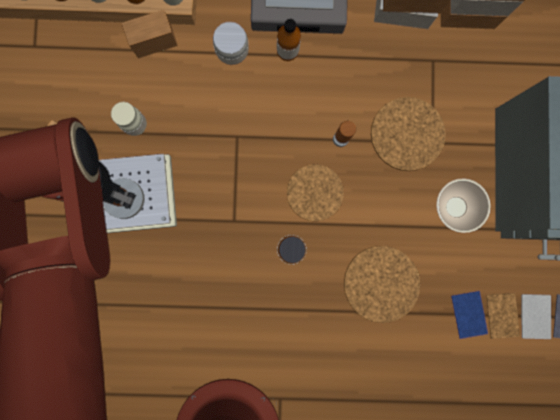

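Both views show the tamper held over the press, scene (368,125) and top (125,197). The mat is now bare at top (315,193). I'll level and centre the tool, then measure the foot's tilt and the mat.

Emit:
move_arm:
  series:
    - [[0.008, -0.003, 0.004, 0.007, 0.012, 0, 0.02], [0.008, -0.003, 0.004, 0.007, 0.012, 0, 0.02], [0, 0, 0, 0, 0, 0, 0.02], [0, 0, 0, 0, 0, 0, 0.02]]

```text
time_s: 6.33
ee_pos: [484.4, 200.4, 151.9]
ee_rot: [-3.087, 0.58, -0.006]
force: [-0.6, 0.2, -2.9]
grip_width: 34.8
```

```bash
cat >> h.py <<'E'
def foot(zb):
    "foot top plane/centre; zb = expected foot bottom"
    st=monitor.state();p=st["ee_pos"]
    for n in("scene","top"):
        s=imaging.snapshot(n);P=pts(s);D=np.linalg.norm(P[...,:2]-p[:2],axis=-1)
        m=(D<50)&(abs(P[...,2]-(zb+18))<8)&(s["range_z"]>0)
        hsv=cv2.cvtColor(s["pixels"],cv2.COLOR_RGB2HSV)
        m=(m&(hsv[...,1]<90)&(hsv[...,2]>70)).astype(np.uint8)
        k,l,stt,_=cv2.connectedComponentsWithStats(m)
        if k<2: print(n,"none");continue
        q=P[l==1+stt[1:,4].argmax()]
        c=q.mean(0);A=np.c_[q[:,:2]-c[:2],np.ones(len(q))]
        x=np.linalg.lstsq(A,q[:,2],rcond=None)[0]
        cc,r=cv2.minEnclosingCircle(q[:,:2].astype(np.float32))
        print(n,len(q),"slope",x[:2].round(3),"z",x[2].round(1),"circle",np.round(cc,1),round(r,1))
E
python3 - <<'E'
from h import *
go(482,203.5,130,-0.37)
foot(monitor.state()["ee_pos"][2]-64.8)
for n in("scene","top"):
    s=np.load(n+"2.npy",allow_pickle=True).item();P=pts(s)
    m=(np.linalg.norm(P[...,:2]-[497,-167],axis=-1)<75)&(P[...,2]>4)&(P[...,2]<12)
    q=P[m][:,:2].astype(np.float32);print(n,q.mean(0),cv2.minEnclosingCircle(q))
    if n=="top":
      hsv=cv2.cvtColor(s["pixels"],cv2.COLOR_RGB2HSV);print(hsv[192,300:330:6],hsv[192,260:285:6])
s=imaging.snapshot("scene");cv2.imwrite("pics/s3.png",cv2.resize(s["pixels"][60:210,300:440,::-1],None,fx=4,fy=4))
E
```

```text
t 6.33 p [484.4 200.4 151.9] tool x yaw -0.371 zaxis [ 3.5e-03 -4.0e-04 -1.0e+00] F [-0.6  0.2 -2.9] w 34.761167421080316
world d [ -2.4   3.1 -21.9] tool d [-3.4 -2.  21.9]
turn [-0.0009 -0.0034 -0.0012]
scene 461 slope [-0.022  0.035] z 104.5 circle [485.  200.6] 38.5
top 675 slope [0.003 0.014] z 104.4 circle [482.4 200.6] 38.1
scene [ 498.77634 -167.56506] ((497.2062072753906, -165.5529022216797), 60.45864486694336)
top [ 494.78192 -166.19795] ((497.259765625, -166.90834045410156), 74.81930541992188)
[[ 16 133 152]
 [ 16 136 133]
 [ 16 132 135]
 [ 16 134 141]
 [ 15 128 131]] [[ 14 145 134]
 [ 15 141 136]
 [ 15 145 137]
 [ 14 145 139]
 [ 14 142 140]]
```

View pics/s3.png

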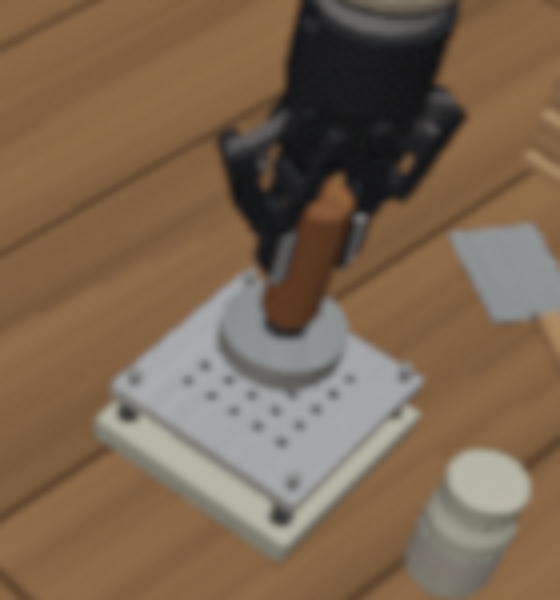

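The foot is centred about 1 mm from the TCP and tilted less than about 2°. I'll correct laterally and descend to just above the plate.

Emit:
move_arm:
  series:
    - [[-0.002, -0.001, 0.005, 0, -0.003, 0, 0.02], [-0.002, -0.001, 0.012, 0, 0, 0, 0.02], [0, 0, 0.005, 0, 0, 0, 0.02], [0, 0, 0, 0, 0, 0, 0.02], [0, 0, 0, 0, 0, 0, 0.02]]

```text
time_s: 6.9
ee_pos: [480.5, 204.6, 127.8]
ee_rot: [-3.087, 0.578, -0.0]
force: [0.3, -0.1, -2.5]
grip_width: 34.3
```

Run:
```python
from h import *
go(481.5,204.3,117,-0.37)
```

```text
t 6.9 p [480.5 204.6 127.8] tool x yaw -0.37 zaxis [ 4.0e-04  1.2e-03 -1.0e+00] F [ 0.3 -0.1 -2.5] w 34.336117256742874
world d [  1.   -0.3 -10.8] tool d [ 1.1 -0.1 10.8]
turn [-0.0013  0.     -0.0001]
```

Emit:
move_arm:
  series:
    - [[0.001, 0, 0.005, 0, 0, 0, 0.02], [0, 0, 0.005, 0, 0, 0, 0.02], [0, 0, 0.005, 0, 0, 0, 0.02], [0, 0, 0.004, 0, 0, 0, 0.02], [0, 0, 0.004, 0, 0, 0, 0.02], [0, 0, 0, 0, 0, 0, 0.02]]

```text
time_s: 7.4
ee_pos: [482.6, 204.6, 107.0]
ee_rot: [-3.087, 0.577, -0.002]
force: [-4.1, -1.2, 6.4]
grip_width: 34.6
```

Run:
```python
from h import *
go(481.5,204.3,102,-0.37)
```

```text
t 7.4 p [482.6 204.6 107. ] tool x yaw -0.37 zaxis [ 1.5e-03  8.0e-04 -1.0e+00] F [-4.1 -1.2  6.4] w 34.561857333260946
world d [-1.1 -0.3 -5. ] tool d [-1.   0.7  4.9]
turn [-0.0013 -0.0011  0.0004]
```

Emit:
move_arm:
  series:
    - [[0, 0, 0.002, 0, 0, 0, 0.02], [0, 0, 0.002, 0, 0, 0, 0.02], [0, 0, 0.002, 0, 0, 0, 0.02], [0, 0, 0.001, 0, 0, 0, 0.02], [0, 0, 0, 0, 0, 0, 0.02]]

```text
time_s: 7.82
ee_pos: [483.1, 204.6, 106.1]
ee_rot: [3.088, -0.577, -0.002]
force: [-3.9, -1.5, 6.5]
grip_width: 34.7
```

Run:
```python
from h import *
go(481.5,204.3,102,-0.37)
```

```text
t 7.82 p [483.1 204.6 106.1] tool x yaw -0.369 zaxis [-1.5e-03 -4.0e-04 -1.0e+00] F [-3.9 -1.5  6.5] w 34.67205089143144
world d [-1.6 -0.3 -4.1] tool d [-1.3  0.9  4.1]
turn [0.0009 0.0013 0.0007]
```

Emit:
move_arm:
  series:
    - [[-0.001, 0, 0.004, 0, 0, 0, 0.02], [0, 0, 0.004, 0, 0, 0, 0.02], [0, 0, 0.004, 0, 0, 0, 0.02], [0, 0, 0.004, 0, 0, 0, 0.02]]

```text
time_s: 8.15
ee_pos: [484.6, 204.8, 102.4]
ee_rot: [3.085, -0.575, -0.002]
force: [-12.1, -4.2, 21.8]
grip_width: 34.6
```

Run:
```python
from h import *
go(481.5,204.3,102,-0.37)
s=imaging.snapshot("scene");cv2.imwrite("pics/s4.png",cv2.resize(s["pixels"][60:210,300:440,::-1],None,fx=4,fy=4))
foot(38)
for n in("scene","top"):
    s=imaging.snapshot(n);P=pts(s)
    D=np.linalg.norm(P[...,:2]-[480.5,204.5],axis=-1)
    hsv=cv2.cvtColor(s["pixels"],cv2.COLOR_RGB2HSV)
    m=(D>48)&(D<68)&(P[...,2]>30)&(P[...,2]<58)
    q=P[m];A=np.c_[q[:,:2]-[480.5,204.5],np.ones(len(q))];x=np.linalg.lstsq(A,q[:,2],rcond=None)[0]
    r=q[:,2]-A@x;k=abs(r)<2;x=np.linalg.lstsq(A[k],q[k,2],rcond=None)[0];print(n,"plate",k.sum(),len(q),x.round(3))
```

```text
t 8.15 p [484.6 204.8 102.4] tool x yaw -0.368 zaxis [-0.0017 -0.0035 -1.    ] F [-12.1  -4.2  21.8] w 34.60888144461877
world d [-3.1 -0.5 -0.4] tool d [-2.7  1.6  0.4]
turn [0.0039 0.0004 0.0015]
scene 418 slope [-0.033  0.018] z 55.2 circle [482.3 204.8] 39.0
top 586 slope [-0.017  0.016] z 54.9 circle [480.8 204.6] 37.8
scene plate 652 729 [-2.0000e-02  3.0000e-03  3.7987e+01]
top plate 873 1182 [-2.0000e-02  1.0000e-03  3.7576e+01]
```

View pics/s4.png

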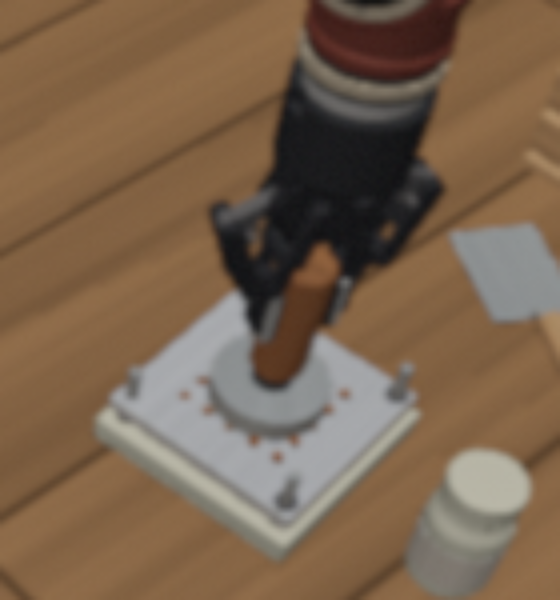

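The plate is bottomed: its top is at z ≈ 38 mm, level within 0.02 rad, and the foot is centred within about 2 mm. I'll hold it there.

Emit:
move_arm:
  series:
    - [[-0.001, 0, 0.002, 0, 0, 0, 0.02], [-0.001, 0, 0.002, 0, 0, 0, 0.02], [0, 0, 0.002, 0, 0, 0, 0.02], [0, 0, 0.002, 0, 0, 0, 0.02], [0, 0, 0.002, 0, 0, 0, 0.02], [0, 0, 0.002, 0, 0, 0, 0.02]]

```text
time_s: 8.9
ee_pos: [484.1, 205.3, 102.6]
ee_rot: [3.082, -0.573, -0.003]
force: [-6.1, -2.2, 11.7]
grip_width: 34.6
```

Run:
```python
from h import *
go(481.5,204.3,102,-0.37)
```

```text
t 8.9 p [484.1 205.3 102.6] tool x yaw -0.368 zaxis [-0.0029 -0.0062 -1.    ] F [-6.1 -2.2 11.7] w 34.64544768383222
world d [-2.6 -1.  -0.6] tool d [-2.1  1.9  0.6]
turn [0.0069 0.0005 0.0023]
```

Emit:
move_arm:
  series:
    - [[-0.001, 0, 0.004, 0.002, 0, 0, 0.02], [0, 0, 0.003, 0.002, 0, 0, 0.02], [0, 0, 0.003, 0, 0, 0, 0.02], [0, 0, 0.003, 0, 0, 0, 0.02], [0, 0, 0.003, 0, 0, 0, 0.02], [0, 0, 0.003, 0, 0, 0, 0.02], [0, 0, 0.003, 0, 0, 0, 0.02], [0, 0, 0.003, 0, 0, 0, 0.02], [0, 0, 0.003, 0, 0, 0, 0.02], [0, 0, 0.003, 0, 0, 0, 0.02], [0, 0, 0.003, 0, 0, 0, 0.02], [0, 0, 0.003, 0, 0, 0, 0.02]]

```text
time_s: 9.9
ee_pos: [485.9, 205.6, 102.5]
ee_rot: [3.077, -0.569, -0.018]
force: [-8.3, -2.4, 15.5]
grip_width: 34.7
```

Run:
```python
from h import *
go(481.5,204.3,102,-0.37)
foot(38)
for n in("scene","top"):
    s=imaging.snapshot(n);P=pts(s)
    D=np.linalg.norm(P[...,:2]-[480.5,204.5],axis=-1)
    m=(D>48)&(D<68)&(P[...,2]>30)&(P[...,2]<58)
    q=P[m];print(np.median(q[:,2]))
```

```text
t 9.9 p [485.9 205.6 102.5] tool x yaw -0.366 zaxis [-0.0137 -0.0098 -0.9999] F [-8.3 -2.4 15.5] w 34.71468930767013
world d [-4.4 -1.3 -0.5] tool d [-3.6  2.8  0.5]
turn [0.0141 0.0092 0.0042]
scene 429 slope [-0.047  0.031] z 55.0 circle [483.7 205. ] 38.9
top 605 slope [-0.028  0.008] z 55.3 circle [482.  204.9] 37.9
37.889206922303174
37.8123859072341
```

The plate stayed bottomed for about 1.7 s. Now I'll lift off.

Emit:
move_arm:
  series:
    - [[-0.002, 0.001, -0.006, 0.005, 0.005, 0, 0.02], [0, 0, -0.01, 0.004, 0.004, 0, 0.02], [0, 0, -0.015, 0, 0, 0, 0.02], [0, 0, -0.02, 0, 0, 0, 0.02], [0, 0, -0.02, 0, 0, 0, 0.02], [0, 0, 0, 0, 0, 0, 0.02], [0, 0, 0, 0, 0, 0, 0.02]]

```text
time_s: 10.68
ee_pos: [484.8, 206.1, 176.4]
ee_rot: [3.087, -0.572, 0.005]
force: [0.5, -0.6, -5.0]
grip_width: 35.2
```

Run:
```python
from h import *
go(498,-166.5,175,-0.37)
s=imaging.snapshot("scene");P=pts(s)
D=np.linalg.norm(P[...,:2]-[480.5,204.5],axis=-1)
m=(D>48)&(D<68)&(P[...,2]>30)&(P[...,2]<58);print(np.median(P[m][:,2]))
```

```text
t 10.68 p [484.8 206.1 176.4] tool x yaw -0.366 zaxis [ 0.0027 -0.0024 -1.    ] F [ 0.5 -0.6 -5. ] w 35.21826310309282
world d [  13.2 -372.6   -1.4] tool d [145.7 343.2   2.3]
turn [ 0.0012 -0.0034  0.0038]
52.0405311197967
```

Emit:
move_arm:
  series:
    - [[0.005, 0.012, 0, 0, 0, 0, 0.02], [0.009, 0.022, -0.001, 0, 0, 0, 0.02], [0.009, 0.022, -0.001, 0, 0, 0, 0.02], [0.009, 0.022, -0.001, 0, 0, 0, 0.02], [0.009, 0.022, -0.001, 0, 0, 0, 0.02], [0.009, 0.022, -0.001, 0, 0, 0, 0.02], [0.009, 0.022, -0.001, 0, 0, 0, 0.02], [0.009, 0.022, -0.001, 0, 0, 0, 0.02], [0.009, 0.022, -0.001, 0, 0, 0, 0.02], [0.009, 0.022, -0.001, 0, 0, 0, 0.02], [0.009, 0.022, -0.001, 0, 0, 0, 0.02], [0.009, 0.022, -0.001, 0, 0, 0, 0.02]]

```text
time_s: 11.73
ee_pos: [479.7, -82.4, 165.3]
ee_rot: [3.084, -0.56, -0.041]
force: [1.6, 0.0, -2.8]
grip_width: 34.7
```

Run:
```python
from h import *
go(498,-166.5,150,-0.37)
```

```text
t 11.73 p [479.7 -82.4 165.3] tool x yaw -0.359 zaxis [-0.0272 -0.0024 -0.9996] F [ 1.6  0.  -2.8] w 34.73712784186046
world d [ 18.3 -84.1 -15.3] tool d [47.1 72.1 15. ]
turn [0.0119 0.0245 0.0108]
```

Emit:
move_arm:
  series:
    - [[0.01, 0.016, 0, 0.003, 0.008, 0.004, 0.02], [0.01, 0.016, 0, 0.003, 0.008, 0.003, 0.02], [0.01, 0.016, 0, 0.003, 0.008, 0.003, 0.02], [0.008, 0.012, 0.005, 0.003, 0, 0, 0.02], [0.003, 0.002, 0.005, 0, 0, 0, 0.02], [0, 0, 0, 0, 0, 0, 0.02], [0, 0, 0, 0, 0, 0, 0.02]]

```text
time_s: 12.32
ee_pos: [487.6, -164.8, 142.3]
ee_rot: [-3.084, 0.592, 0.026]
force: [-0.3, 0.2, -3.1]
grip_width: 34.7
```

Run:
```python
from h import *
go(498,-166.5,120,-0.37)
foot(monitor.state()["ee_pos"][2]-65)
```

```text
t 12.32 p [ 487.6 -164.8  142.3] tool x yaw -0.379 zaxis [-0.0159  0.0045 -0.9999] F [-0.3  0.2 -3.1] w 34.70815409755278
world d [ 10.4  -1.7 -22.3] tool d [10.7 -2.3 22.1]
turn [ 0.0016  0.0164 -0.0094]
scene 639 slope [-0.04   0.018] z 94.8 circle [ 487. -164.] 37.9
top 499 slope [-0.006  0.004] z 95.0 circle [ 482.9 -162.3] 37.9
```

Emit:
move_arm:
  series:
    - [[0.006, -0.001, 0.01, 0.001, 0.009, -0.005, 0.02], [0.006, -0.001, 0.01, 0.001, 0.009, -0.004, 0.02], [0, 0, 0.012, 0, 0, 0, 0.02], [0, 0, 0.012, 0, 0, 0, 0.02], [0, 0, 0.006, 0, 0, 0, 0.02], [0, 0, 0, 0, 0, 0, 0.02], [0, 0, 0, 0, 0, 0, 0.02]]

```text
time_s: 13.0
ee_pos: [499.9, -162.3, 90.4]
ee_rot: [-3.09, 0.566, -0.005]
force: [0.5, 0.6, -3.9]
grip_width: 34.3
```

Run:
```python
from h import *
go(499,-167.5,73.4,-0.37)
foot(monitor.state()["ee_pos"][2]-65)
```

```text
t 13.0 p [ 499.9 -162.3   90.4] tool x yaw -0.362 zaxis [ 3.3e-03 -2.0e-04 -1.0e+00] F [ 0.5  0.6 -3.9] w 34.294729384571966
world d [ -0.9  -5.2 -17. ] tool d [ 0.9  5.2 17. ]
turn [-0.001  -0.0031  0.0076]
scene 580 slope [-0.021  0.018] z 43.0 circle [ 500.7 -161.4] 38.1
top 413 slope [ 0.014 -0.012] z 42.9 circle [ 496.8 -160.8] 37.3
```

Emit:
move_arm:
  series:
    - [[0, 0.004, 0.004, 0, -0.003, 0, 0.02], [0, 0.002, 0.005, 0, 0, 0, 0.02], [0, 0, 0.005, 0, 0, 0, 0.02], [0, 0, 0.003, 0, 0, 0, 0.02], [0, 0, 0, 0, 0, 0, 0.02], [0, 0, 0, 0, 0, 0, 0.02]]

```text
time_s: 13.6
ee_pos: [499.2, -170.0, 74.4]
ee_rot: [3.089, -0.568, 0.007]
force: [-0.3, -0.2, -2.7]
grip_width: 34.7
```

Run:
```python
from h import *
go(499,-167.5,73.4,-0.37)
foot(monitor.state()["ee_pos"][2]-65)
```

```text
t 13.6 p [ 499.2 -170.    74.4] tool x yaw -0.363 zaxis [ 0.0046 -0.0014 -1.    ] F [-0.3 -0.2 -2.7] w 34.67553097313009
world d [-0.2  2.5 -1. ] tool d [-1.  -2.3  1. ]
turn [-0.0003 -0.0048  0.0066]
scene 568 slope [-0.02   0.012] z 27.0 circle [ 500.2 -169. ] 38.1
top 398 slope [ 0.023 -0.019] z 26.9 circle [ 495.  -167.4] 37.3
```

The foot is about 1 mm above the mat and within about 3 mm of its centre. I'll lower it the rest of the way and check for contact.

Emit:
move_arm:
  series:
    - [[0, 0, 0.003, 0, 0, 0, 0.02], [0, 0, 0.002, 0, 0, 0, 0.02], [0, 0, 0, 0, 0, 0, 0.02]]

```text
time_s: 13.95
ee_pos: [501.1, -170.7, 73.7]
ee_rot: [3.089, -0.567, 0.012]
force: [0.2, -0.7, -3.6]
grip_width: 34.6
```

Emit:
move_arm:
  series:
    - [[-0.001, 0, 0.004, 0, -0.004, 0, 0.02], [0, 0, 0.003, 0, -0.004, 0, 0.02], [0, 0, 0, 0, 0, 0, 0.02]]

```text
time_s: 14.2
ee_pos: [503.2, -171.6, 74.1]
ee_rot: [3.089, -0.566, 0.006]
force: [-0.5, 0.7, -3.2]
grip_width: 34.5
```

Run:
```python
from h import *
go(499,-167.5,72,-0.37)
foot(monitor.state()["ee_pos"][2]-65)
```

```text
t 14.2 p [ 503.2 -171.6   74.1] tool x yaw -0.362 zaxis [ 0.0035 -0.002  -1.    ] F [-0.5  0.7 -3.2] w 34.48491428102667
world d [-4.2  4.1 -2.1] tool d [-5.4 -2.3  2.1]
turn [ 0.0007 -0.004   0.0076]
scene 574 slope [-0.022  0.017] z 26.8 circle [ 503.8 -170.5] 38.2
top 405 slope [ 0.002 -0.016] z 26.7 circle [ 499.  -169.2] 37.3
```

Emit:
move_arm:
  series:
    - [[-0.005, -0.002, 0.005, 0, -0.003, 0, 0.02], [-0.002, 0, 0.004, 0, 0, 0, 0.02], [0, 0, 0, 0, 0, 0, 0.02]]

```text
time_s: 14.55
ee_pos: [503.7, -171.7, 73.9]
ee_rot: [3.082, -0.565, 0.026]
force: [0.2, -0.0, -4.1]
grip_width: 34.9
```

Run:
```python
from h import *
go(499,-167.5,72,-0.37)
foot(monitor.state()["ee_pos"][2]-65)
```

```text
t 14.55 p [ 503.7 -171.7   73.9] tool x yaw -0.362 zaxis [ 0.0147 -0.0106 -0.9998] F [ 0.2 -0.  -4.1] w 34.85697088067862
world d [-4.7  4.2 -1.9] tool d [-6.  -2.3  1.8]
turn [ 0.0047 -0.0175  0.0076]
scene 570 slope [-0.006  0.005] z 26.7 circle [ 505.  -171.6] 37.9
top 379 slope [ 0.042 -0.018] z 26.0 circle [ 498.1 -168.4] 37.1
```

Run:
```python
from h import *
st=monitor.state();print(st["joint_pos"].round(3),st["joint_torque"].round(1),st["wrist_torque"],st["force"],st["qd"].round(3),st["ee_pos"])
for n in("scene","top"):
    s=imaging.snapshot(n);cv2.imwrite(f"pics/{n}5.png",s["pixels"][:,:,::-1])
    if n=="scene":cv2.imwrite("pics/s5.png",cv2.resize(s["pixels"][120:310,180:320,::-1],None,fx=3.1,fy=3.1))
```

```text
[-0.467 -0.026  1.97  -0.003  1.179  1.468] [  0.2 -30.7 -30.7  -0.1   0.5  -0. ] [ 0.04210636 -0.09473862  0.00112373] [ 0.65473273 -0.15610945  2.4258693 ] [-0.001  0.005 -0.002  0.003 -0.015  0.001] [ 503.96443578 -171.84662664   73.29082937]
```

View pics/s5.png

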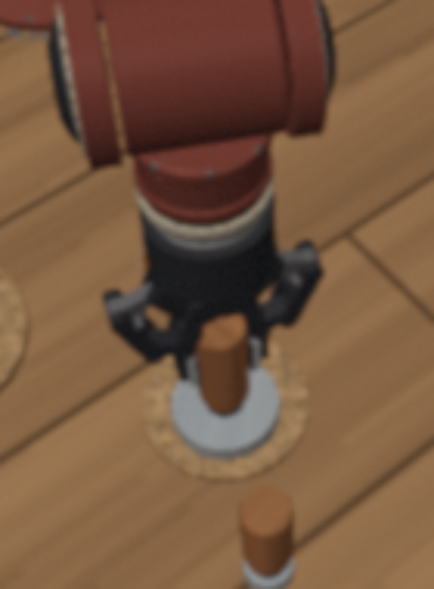

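View pics/top5.png

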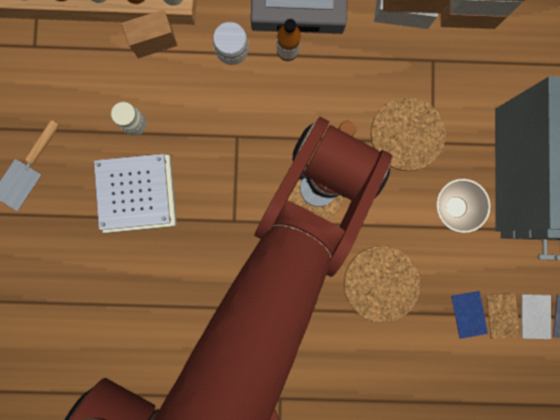

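The force is now +2.4 N at z = 73.3, so the foot rests on the mat, about 5 mm from centre at scene crop (225,410), with clear cork all round. I'll release it.

Emit:
move_arm:
  series:
    - [[0, 0, 0, 0, 0, 0, 0.04], [0, 0, 0, 0, 0, 0, 0.05], [0, 0, 0, 0, 0, 0, 0.06], [0, 0, 0, 0, 0, 0, 0.075], [0, 0, 0, 0, 0, 0, 0.085], [0, 0, 0, 0, 0, 0, 0.085], [0, 0, 0, 0, 0, 0, 0.085], [0, 0, 0, 0, 0, 0, 0.085]]

```text
time_s: 15.42
ee_pos: [501.9, -170.8, 70.0]
ee_rot: [3.083, -0.564, 0.018]
force: [-0.3, 0.3, 0.3]
grip_width: 85.1
```

Run:
```python
from h import *
go(499,-167.5,200,-0.37)
foot(8)
```

```text
t 15.42 p [ 501.9 -170.8   70. ] tool x yaw -0.362 zaxis [ 0.0102 -0.0088 -0.9999] F [-0.3  0.3  0.3] w 85.0736774702251
world d [ -2.9   3.3 130. ] tool d [  -2.2   -1.4 -130. ]
turn [ 0.0046 -0.0127  0.0079]
scene 603 slope [-0.019  0.014] z 25.6 circle [ 504.7 -171.5] 38.2
top 327 slope [ 0.034 -0.013] z 25.4 circle [ 495.3 -167.6] 36.4
```

Emit:
move_arm:
  series:
    - [[0, 0, -0.012, 0, 0, 0, 0.085], [0, 0, -0.02, 0, 0, 0, 0.085], [0, 0, -0.02, 0, 0, 0, 0.085], [0, 0, -0.025, 0, 0, 0, 0.085], [0, 0, -0.03, 0, 0, 0, 0.085], [0, 0, -0.03, 0, 0, 0, 0.085], [0, 0, -0.02, 0, 0, 0, 0.085], [0, 0, 0, 0, 0, 0, 0.085], [0, 0, 0, 0, 0, 0, 0.085]]

```text
time_s: 16.27
ee_pos: [499.2, -168.8, 240.0]
ee_rot: [3.083, -0.564, 0.02]
force: [-1.0, 0.1, 0.4]
grip_width: 85.2
```

Emit:
move_arm:
  series:
    - [[0.02, 0.03, 0, 0, 0, 0, 0.085], [0.02, 0.03, 0, 0, 0, 0, 0.085], [0.02, 0.03, 0, 0, 0, 0, 0.085], [0.02, 0.03, 0, 0, 0, 0, 0.085], [0.02, 0.03, 0, 0, 0, 0, 0.085], [0.02, 0.03, 0, 0, 0, 0, 0.085], [0, 0, 0, 0, 0, 0, 0.085], [0, 0, 0, 0, 0, 0, 0.085], [0, 0, 0, 0, 0, 0, 0.085]]

```text
time_s: 17.02
ee_pos: [546.0, -384.8, 229.5]
ee_rot: [-3.089, 0.56, 0.001]
force: [-0.2, 0.6, 0.2]
grip_width: 84.7
```

Run:
```python
from h import *
go(499,-167.5,200,-0.37)
T=np.array([500,-169.])
for n in("scene","top"):
    s=imaging.snapshot(n);P=pts(s);cv2.imwrite(f"pics/{n}6.png",s["pixels"][:,:,::-1])
    D=np.linalg.norm(P[...,:2]-T,axis=-1)
    for nm,lo,hi,r in(("foot",22,30,45),("top",118,128,30),("mat",5,11,75)):
        q=P[(D<r)&(P[...,2]>lo)&(P[...,2]<hi)]
        if len(q): print(n,nm,len(q),np.round(cv2.minEnclosingCircle(q[:,:2].astype(np.float32))[0],1),q[:,2].mean().round(1))
    D=np.linalg.norm(P[...,:2]-[480.5,204.5],axis=-1);m=(D<60)&(P[...,2]>30);print("plate",np.median(P[m][:,2]))
```

```text
t 17.02 p [ 546.  -384.8  229.5] tool x yaw -0.359 zaxis [-4.0e-04  2.5e-03 -1.0e+00] F [-0.2  0.6  0.2] w 84.71202854946561
world d [-47.  217.3 -29.5] tool d [-120.3 -186.9   30. ]
turn [-0.0022  0.0012  0.0111]
scene foot 565 [ 504.9 -171.5] 25.8
scene top 224 [ 504.7 -172.2] 122.3
scene mat 931 [ 497.  -165.8] 8.0
plate 52.017743066440175
top foot 634 [ 502.8 -171.7] 25.6
top top 277 [ 503.1 -171.5] 122.4
top mat 1282 [ 499.2 -161.9] 7.8
plate 51.584835647619
```

View pics/scene6.png

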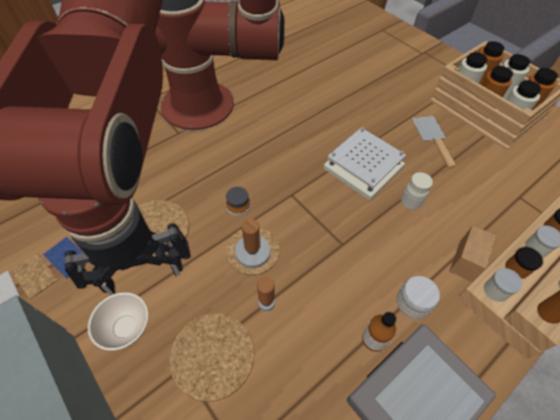

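The scene view shows the tamper upright on the mat at (252,243), about 9 mm off centre. The plate is back up at 52 mm and the gripper is clear of everything. I'm handing in.

Run:
```python
from h import *
print(close_job())
```

```text
the job is handed in; nothing more can be done
None
```

I pressed the capsule press plate down with the wide tamper, held it, lifted off and stood the tamper back on its small cork mat. The job is handed in at about 17 s; no verdict is reported.

- **Press:** the plate bottomed out with its top at about 38 mm, level within about 0.02 rad. The foot was within about 3 mm of the plate's middle and tilted less than about 0.06 rad. It stayed down for about 1.7 s. I did not push harder than about 22 N.
- **Plate at the end:** it sprang back up, with its top at 52 mm.
- **Tamper at the end:** it stands upright, with the foot and handle-top centres agreeing within 1 mm. Its centre is about 9 mm from the mat's centre, against the 30 mm allowed. It is off because the arm drifted a few mm during the last small lowering steps and I did not correct it.
- **Gripper:** open and clear of everything.
- **Disagreements:** the two cameras differ by about 2–5 mm on the foot's centre when the gripper partly hides it. The top view gives no reliable circle for the mat, so I used the scene view, whose measured radius of 60 mm matches the mat.

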